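# Dot-punch the crampon plate

### The job

Take the punch out of its stand by its square grip and, holding it upright, press its point in the middle of the small round ring on the yellow crampon plate with a steady force of about 15 N for a second (the plate is spoiled above 25 N, and the point's reach below the shoulder is set differently each time, so go by feel). Then lift it straight up some 40 mm without sliding or dragging the plate, put it back in its stand down to the shoulder, and let go. Mark nothing outside the ring, and leave everything else where it lies.

Things in the scene. Friction and masses are not known exactly. Their poses are not given: they have to be found in the camera images.
- punch: Steel marking punch, about 0.2 kg, upright in the stand. Origin on its axis at the underside of its shoulder flange (34 mm diameter, z 0 to 6 mm), which rests on the stand's top; own z up. Above: square grip 20 x 20 mm, z 6 to 76 mm, flats facing own x and y, then a 17 mm button to z 81 mm. Below: neck 14 mm in diameter to z -25 mm, then a 6 mm pin with a round point (see punch_nose).
- punch_nose (a point): Point on the punch's axis 36.5 mm below its origin: only the middle of the range where the real point may lie. The pin is clamped at a different length each time: the point lies 27 to 46 mm below the origin, and does not shift under working loads.
- stand: Fixed dark steel block 80 x 80 x 60 mm with a vertical through hole of 20 mm diameter at its middle. Origin at the centre of its underside on the table, z up; its top is at 60 mm. When the punch is fully home its origin is at z 60 mm on the hole's axis.
- fixture: Fixed dark steel base 136 x 92 x 12 mm with a rubber bed on it, carrying the yellow plate; origin at the centre of its underside, z up, x along its length towards the round ring's end.
- plate: Yellow aluminium anti-balling plate 120 x 74 x 4 mm, waist 46 mm, on the fixture's bed. Origin at the fixture's origin (26 mm below the plate's top), axes as the fixture's. A raised round ring at one end, a square frame at the other. The bed springs: the plate sinks about 1 mm per 16 N and comes back. Sideways only about 2.5 N of friction holds it; it stays where dragged.
- plate_ring (a point): Centre of the round ring (dark raised bead 20 mm in diameter on its centre line, under 2 mm high, free inside diameter about 16 mm), on the plate's top face, about 26 mm above the table: the place to punch.
- plate_square (a point): Centre of the square frame (same bead, 20 mm wide) on the plate's top face, at the other end: not to be marked.
- carabiner: Bystander: black locking carabiner lying flat, 104 x 62 x 15 mm, origin under its middle.
- clip0: Bystander: blue plastic helmet clip, 49 x 22 x 12 mm, origin under its middle.
- clip1: Bystander: blue plastic helmet clip, same as the other.
- file: Bystander: steel file with wooden handle, 260 mm long, 20 mm high, blade to its own +x.
- tin: Bystander: round tin with a twist cap, 72 mm diameter, 44 mm high, origin under its middle.
- wrench: Bystander: steel wrench 150 mm long lying along its own x.
Things that resemble listed ones, but are neither listed nor needed, are in the scene too. Leave any blue or red look-alike of the fixture alone.

How it is judged:
On the way, in this order (a step that is already met when the one before it is completed fails the run):
1. the upright punch presses in the middle of the ring with 10 to 20 N for half a second (contact force between punch and plate between 10 and 20 N and horizontal distance between punch_nose and plate_ring below 0.005 m and angle between punch's own z axis and vertical below 0.1 rad), for 0.5 s.
2. the punch is lifted straight up, clear of the plate, still over the ring (contact force between punch and plate below 0.1 N and horizontal distance between punch_nose and plate_ring below 0.015 m and z of punch_nose in the frame of plate_ring above 0.012 m and angle between punch's own z axis and vertical below 0.15 rad), for 0.05 s.
At the end, for the whole second after the job is handed in: The punch stands released and at rest in its stand: axis within 6 mm of the hole's, shoulder within 3 mm of the stand's top, within 0.06 rad of upright; the plate lies within 4 mm of its starting place on the fixture (horizontal distance between punch and stand below 0.006 m and z of punch in the frame of stand between 0.057 and 0.063 m and angle between punch's own z axis and vertical below 0.06 rad and linear speed of punch below 0.02 m/s and contact force between punch and the fingers below 0.05 N and horizontal distance between plate and fixture below 0.004 m); the robot touches nothing.
It fails at once if the punch bears on the plate with more than 25 N (contact force between punch and plate above 25 N).
It fails at once if the punch bears on the plate (over 1 N) with its axis more than 6 mm from the ring's centre (contact force between punch and plate above 1 N and horizontal distance between punch_nose and plate_ring above 0.006 m).
It fails at once if the punch bears on the plate (over 3 N) leaning more than 0.15 rad (contact force between punch and plate above 3 N and angle between punch's own z axis and vertical above 0.15 rad).
It fails at once if the plate is dragged more than 4 mm sideways (horizontal distance between plate and fixture above 0.004 m).
It fails at once if a bystander is moved more than 15 mm (distance of any of carabiner, clip0, clip1, file, tin, wrench from where it was at the start of the episode above 0.015 m).
It also fails if it takes over 61 s, if anything falls off the work surface, if the arm or the gripper's body presses on something with over 40 N, if the wrist force passes 120 N, or if a joint passes its speed limit or range.

### The arm

A 6-joint arm with a two-finger parallel gripper is mounted at the origin on the work surface. World frame = base frame: x ahead of the robot, y to its left, z up, the work surface at z = 0. Lengths are in m, angles in rad, forces in N, time in s.
With the tool pointing down it reaches from about 0.375 to 0.975 m from the base axis. Payload 3.8 kg.
Tool frame: the origin (TCP) lies midway between the tips of the shut fingers; the grasp point (between the pads) lies 19 mm behind it; x points along the fingers, y is the direction in which the jaws open and shut, and the axes are right-handed (so a half turn about x gives the same grasp; the last joint's range is limited). The gripper opens to 88 mm and grips with 3 to 60 N. Pads are 18 mm wide; open, the fingers measure 123 mm over their backs; the gripper's body (75 mm by 187 mm) begins 45 mm behind the grasp point.
Start: joints at [-1.149, 0.264, 1.604, -0, 1.274, -0.037], TCP at [0.299, -0.605, 0.239] pointing down, gripper open.
Joint ranges: [-2.63, 2.63], [-0.94, 2.18], [0.31, 2.57], [-1.31, 4.45], [0, 2.66], [-2.55, 2.55]. Speed limits (rad/s): [2.57, 2.57, 3.14, 3.14, 3.14, 3.14].

### API

Orientations are given as a rotation vector (axis times angle).
In Python, from cell import manip, inverse_kinematics, cams, order gives the robot as it stands. Calls block until the motion is done:
- manip.move_pose(position, orientation): joint-space move of the TCP to a pose.
- manip.move_linear(position, rate=0.15, rot=None): straight line of the TCP; rot=None keeps the orientation; rate is the mean speed in m/s.
- manip.set_joints(angles): joint-space move.
- manip.set_gripper(opening, force=None): finger opening in m; force is the grip in N (None keeps the last); returns when the fingers have stopped.
- manip.dwell(seconds).
- inverse_kinematics(position, orientation): joint angles nearest the present ones, or None.
- manip.state(): the state.
- cams.capture(name): name is "scene" or "top" or "wrist"; returns a dict with "image" (400x640x3 uint8, blue, green, red), "z_map" (400x640 float32, m along the optical axis (not along the pixel's ray), 0 where there is no reading), "intrinsics" (3x3 intrinsics, pixels), "position" and "orientation" of the camera in the world; the wrist camera has in their place "T_tool_cam" (4x4, takes a point from camera to tool coordinates, whose origin is the TCP and whose axes are the tool frame's). Camera axes: x right, y down, z forward; pixel columns grow to the right and rows downward; lengths in m; the calibration is good to about 2 mm. A picture is of the moment at which its call begins: read the wrist's pose just before it.
A pose or a line that the arm cannot do raises manip.IKError and nothing moves.
- order.close_job(): hands the job in, once; it reports no verdict.
The state is a dict: "clock": time; "joint_pos": joint angles; "joint_velocities": joint speeds; "tau": joint torques, N m; "tool_pos": TCP position; "tcp_rot": TCP orientation; "contact_force": force on the tool from outside, world axes, zero at the start; "moment": the same for the moment, N m; "gripper_width": finger opening in m.
Only numpy, scipy, OpenCV 4.12 (cv2) and the standard library are available. Lean on these libraries where they do the work, as an engineer would, in place of code of your own. Each camera call takes 0.05 s, during which the arm holds its last target.

## Working session

There is one attempt and no reset: what is moved stays moved. The work goes in short steps, each a Python script; the robot and the scene stay as the last script left them, time stands still between calls to the robot, and variables do not carry over. Pictures are saved under pics/ and viewed, and the job is handed in when it is done.

```bash
ls; mkdir -p pics; python3 - <<'E'
from cell import manip,cams
import cv2,numpy as np
s=manip.state(); print(s)
for n in ["scene","top","wrist"]:
    c=cams.capture(n); cv2.imwrite(f"pics/a_{n}.png",c["image"])
    np.savez(f"pics/a_{n}.npz",**c)
    print(n,{k:v for k,v in c.items() if k not in("image","z_map")}, (c["z_map"]>0).mean())
E
```

```text
pics
{'clock': 0.0, 'joint_pos': array([-1.14887806e+00,  2.64728485e-01,  1.60531731e+00, -2.92420464e-05,
        1.27365035e+00, -3.68684981e-02]), 'joint_velocities': array([ 0.00020587, -0.00137167,  0.00108201, -0.00013682,  0.00168192,
        0.00074129]), 'tau': array([ 2.26977545e-04, -5.02105629e+01, -3.56877816e+01,  7.26750190e-02,
        2.94729928e-02, -1.74797606e-04]), 'tool_pos': array([ 0.29866581, -0.60458376,  0.2374352 ]), 'tcp_rot': array([ 1.96679198,  0.4614433 , -1.96766047]), 'contact_force': array([ 0.20574325,  0.55046803, -0.26966546]), 'moment': array([-0.04616628, -0.02124751,  0.05183513]), 'gripper_width': 0.08799564333814434}
scene {'intrinsics': array([[431.91599914,   0.        , 310.03630877],
       [  0.        , 431.91599914, 198.49863556],
       [  0.        ,   0.        ,   1.        ]]), 'position': array([ 1.20962799, -0.05415892,  0.75587858]), 'orientation': array([-1.74269579, -1.80799265,  0.70317992])} 0.9960703125
top {'intrinsics': array([[482.95573708,   0.        , 324.05492092],
       [  0.        , 482.95573708, 206.15287736],
       [  0.        ,   0.        ,   1.        ]]), 'position': array([ 0.42220511, -0.05490172,  0.95053317]), 'orientation': array([-2.11214913,  2.10774743, -0.17260862])} 0.99603125
wrist {'intrinsics': array([[343.9765655 ,   0.        , 314.89190855],
       [  0.        , 343.9765655 , 204.25132499],
       [  0.        ,   0.        ,   1.        ]]), 'T_tool_cam': array([[-3.62335152e-04, -2.93056990e-01,  9.56094906e-01,
        -1.44395305e-01],
       [ 9.99999767e-01, -6.59815990e-04,  1.76730760e-04,
         1.06380179e-03],
       [ 5.79054523e-04,  9.56094747e-01,  2.93057161e-01,
        -7.51685096e-02],
       [ 0.00000000e+00,  0.00000000e+00,  0.00000000e+00,
         1.00000000e+00]])} 0.99584375
```

View pics/a_scene.png

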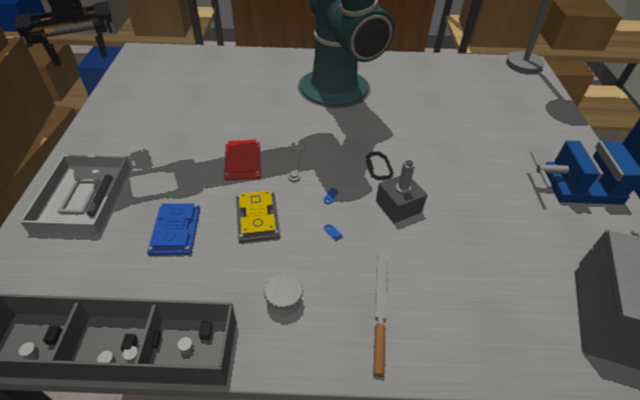

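View pics/a_top.png

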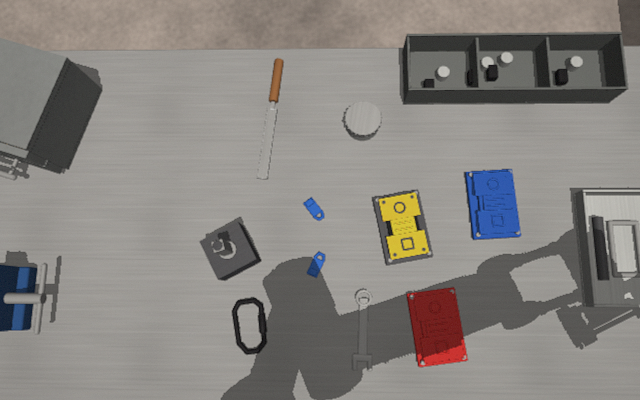

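View pics/a_wrist.png

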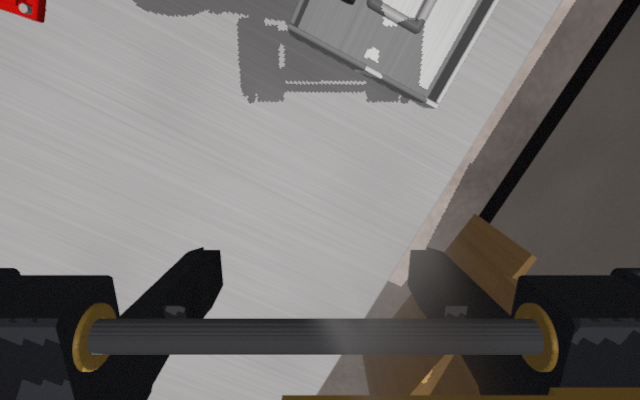

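The top view shows the punch with its square grip near (222,245), in the dark stand at (230,250). The yellow plate is at (403,227), with its round ring at (400,208) and its square frame at (407,244).

Look-alikes:
- For the plate: the blue fixture (493,204) and the red one (437,327). I choose the yellow one.
- For the ring: the square frame at (407,244). I choose the round one at (400,208).
- For the punch: the blue vise bar (25,298) and the tin (362,120). I choose the post in the stand.

Next I'll measure these and take a close crop.

```bash
cat > h.py <<'E'
import numpy as np,cv2
from scipy.spatial.transform import Rotation as R
def campose(c,state=None):
    if "T_tool_cam" in c:
        T=np.eye(4);T[:3,:3]=R.from_rotvec(state["tcp_rot"]).as_matrix();T[:3,3]=state["tool_pos"]
        return T@c["T_tool_cam"]
    T=np.eye(4);T[:3,:3]=R.from_rotvec(c["orientation"]).as_matrix();T[:3,3]=c["position"];return T
def ray(K,T,uv,z):
    uv=np.atleast_2d(uv).astype(float)
    d=np.c_[(uv[:,0]-K[0,2])/K[0,0],(uv[:,1]-K[1,2])/K[1,1],np.ones(len(uv))]@T[:3,:3].T
    o=T[:3,3];t=(z-o[2])/d[:,2];return o+d*t[:,None]
def cloud(c,T):
    K=c["intrinsics"];v,u=np.mgrid[:400,:640];z=c["z_map"]
    P=np.stack([(u-K[0,2])/K[0,0]*z,(v-K[1,2])/K[1,1]*z,z],-1)
    W=P@T[:3,:3].T+T[:3,3];W[z<=0]=np.nan;return W
def proj(K,T,p):
    q=(np.atleast_2d(p)-T[:3,3])@T[:3,:3];return (q[:,:2]/q[:,2:])@K[:2,:2].T+K[:2,2]
E
python3 - <<'E'
from h import *
c=dict(np.load("pics/a_top.npz"));T=campose(c);K=c["intrinsics"];W=cloud(c,T);im=c["image"]
print("table z",np.nanmedian(W[150:180,200:250,2]))
hsv=cv2.cvtColor(im,cv2.COLOR_BGR2HSV)
m=cv2.inRange(hsv,(20,120,80),(35,255,255));m[:150]=0
k=cv2.findContours(m,0,2)[0];k=max(k,key=cv2.contourArea);r=cv2.minAreaRect(k);b=ray(K,T,cv2.boxPoints(r),.026)
print("plate",r,b.mean(0),[np.linalg.norm(b[i]-b[i-1]) for i in range(4)]);print("plate z",np.nanmedian(W[m>0][:,2]))
print("ring~",ray(K,T,(400,208),.026),"sq",ray(K,T,(407,244),.026))
sub=np.zeros((400,640),bool);sub[205:290,190:270]=1
for lo,hi in((.055,.063),(.13,.15)):
    mm=(sub&(W[...,2]>lo)&(W[...,2]<hi)).astype(np.uint8)
    k=max(cv2.findContours(mm,0,2)[0],key=cv2.contourArea);r=cv2.minAreaRect(k)
    z=np.nanmedian(W[mm>0][:,2]);b=ray(K,T,cv2.boxPoints(r),z)
    print(lo,mm.sum(),z,r,b.mean(0),[np.linalg.norm(b[i]-b[i-1]) for i in range(4)], np.degrees(np.arctan2(*(b[1]-b[0])[1::-1])))
x=im[160:320,180:460];cv2.imwrite("pics/b.png",cv2.resize(x,None,fx=2.8,fy=2.8,interpolation=2))
c=dict(np.load("pics/a_scene.npz"));cv2.imwrite("pics/b2.png",cv2.resize(c["image"][140:260,220:440],None,fx=3.5,fy=3.5,interpolation=2))
E
```

```text
table z 0.0007876398971677356
plate ((403.1959533691406, 225.3523712158203), (63.14057159423828, 39.129364013671875), 78.02386474609375) [ 0.56264507 -0.18254397  0.026     ] [np.float64(0.12217509861281686), np.float64(0.07651694687656999), np.float64(0.12236798124117627), np.float64(0.0746256317763803)]
plate z 0.02662262143631744
ring~ [[ 0.59591185 -0.17737546  0.026     ]] sq [[ 0.52585557 -0.18896285  0.026     ]]
0.055 1372 0.060645707201016974 ((227.77134704589844, 250.38168334960938), (42.815189361572266, 44.713401794433594), 62.35402297973633) [0.50989433 0.1473746  0.06064571] [np.float64(0.08066621189884952), np.float64(0.08255774470769034), np.float64(0.08111655366730292), np.float64(0.081262164322004)] -61.68184106861783
0.13 145 0.13887820110372862 ((218.4000244140625, 245.70004272460938), (11.70042610168457, 12.332881927490234), 71.56504821777344) [0.50980807 0.1458589  0.1388782 ] [np.float64(0.020163595037186517), np.float64(0.02079407274487472), np.float64(0.020178178471187164), np.float64(0.020699919945534342)] -71.24639812994387
```

View pics/b.png

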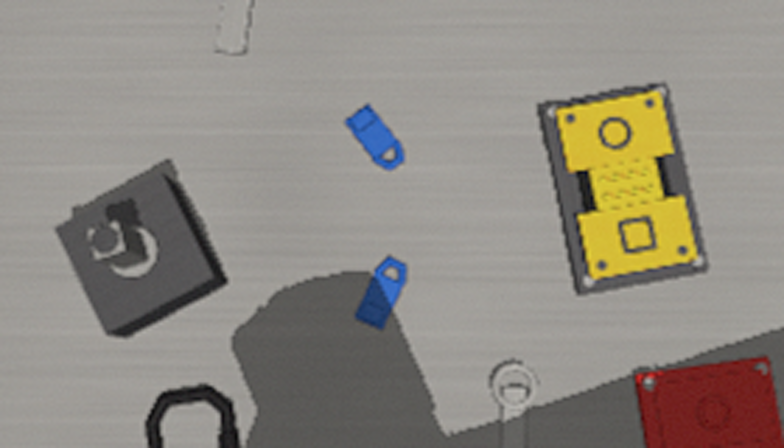

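View pics/b2.png

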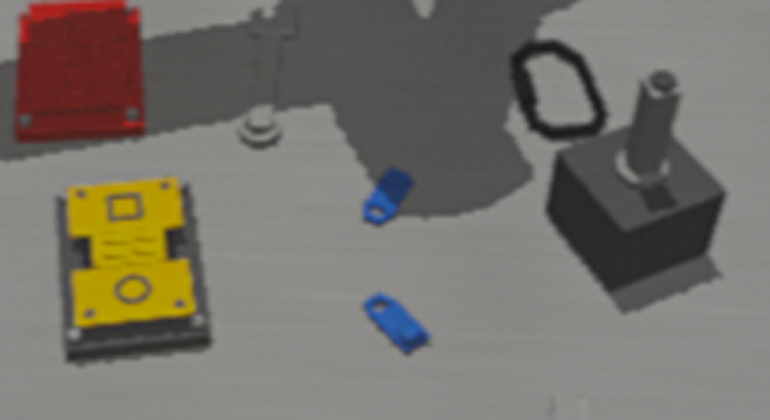

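```bash
cat >> h.py <<'E'
def down(a):
    "tool x down, tool y (jaws) at world angle a"
    x=np.array([0,0,-1.]);y=np.array([np.cos(a),np.sin(a),0]);return R.from_matrix(np.c_[x,y,np.cross(x,y)]).as_rotvec()
E
python3 - <<'E'
from h import *
from cell import manip,cams,inverse_kinematics as ik
s=manip.state();print(R.from_rotvec(s["tcp_rot"]).as_matrix().round(2))
for p in((.596,-.178,.14),(.51,.147,.24),(.51,.147,.087)):
  for a in range(-180,180,30):
    j=ik(p,down(np.radians(a)));print(p,a,None if j is None else np.round(j,2))
E
```

```text
[[-0.    0.44 -0.9 ]
 [ 0.   -0.9  -0.44]
 [-1.   -0.   -0.  ]]
(0.596, -0.178, 0.14) -180 None
(0.596, -0.178, 0.14) -150 [-0.33  0.24  1.82 -0.    1.08  2.29]
(0.596, -0.178, 0.14) -120 [-0.33  0.24  1.82  0.    1.08  1.76]
(0.596, -0.178, 0.14) -90 [-0.33  0.24  1.82 -0.    1.08  1.24]
(0.596, -0.178, 0.14) -60 [-0.33  0.24  1.82 -0.    1.08  0.72]
(0.596, -0.178, 0.14) -30 [-0.33  0.24  1.82  0.    1.08  0.19]
(0.596, -0.178, 0.14) 0 [-0.33  0.24  1.82 -0.    1.08 -0.33]
(0.596, -0.178, 0.14) 30 [-0.33  0.24  1.82  0.    1.08 -0.85]
(0.596, -0.178, 0.14) 60 [-0.33  0.24  1.82 -0.    1.08 -1.38]
(0.596, -0.178, 0.14) 90 [-0.33  0.24  1.82  0.    1.08 -1.9 ]
(0.596, -0.178, 0.14) 120 [-0.33  0.24  1.82 -0.    1.08 -2.42]
(0.596, -0.178, 0.14) 150 None
(0.51, 0.147, 0.24) -180 None
(0.51, 0.147, 0.24) -150 None
(0.51, 0.147, 0.24) -120 [ 0.23 -0.01  1.91  0.    1.24  2.33]
(0.51, 0.147, 0.24) -90 [ 0.23 -0.01  1.91 -0.    1.24  1.8 ]
(0.51, 0.147, 0.24) -60 [ 0.23 -0.01  1.91 -0.    1.24  1.28]
(0.51, 0.147, 0.24) -30 [ 0.23 -0.01  1.91  0.    1.24  0.76]
(0.51, 0.147, 0.24) 0 [ 0.2
[... 315 characters left out ...]
 1.91 -0.    1.24 -2.38]
(0.51, 0.147, 0.087) -180 None
(0.51, 0.147, 0.087) -150 None
(0.51, 0.147, 0.087) -120 [0.23 0.14 2.05 0.   0.95 2.33]
(0.51, 0.147, 0.087) -90 [ 0.23  0.14  2.05 -0.    0.95  1.8 ]
(0.51, 0.147, 0.087) -60 [ 0.23  0.14  2.05 -0.    0.95  1.28]
(0.51, 0.147, 0.087) -30 [0.23 0.14 2.05 0.   0.95 0.76]
(0.51, 0.147, 0.087) 0 [ 0.23  0.14  2.05 -0.    0.95  0.23]
(0.51, 0.147, 0.087) 30 [ 0.23  0.14  2.05  0.    0.95 -0.29]
(0.51, 0.147, 0.087) 60 [ 0.23  0.14  2.05 -0.    0.95 -0.81]
(0.51, 0.147, 0.087) 90 [ 0.23  0.14  2.05 -0.    0.95 -1.34]
(0.51, 0.147, 0.087) 120 [ 0.23  0.14  2.05 -0.    0.95 -1.86]
(0.51, 0.147, 0.087) 150 [ 0.23  0.14  2.05 -0.    0.95 -2.38]
```

```bash
python3 - <<'E'
from h import *
from cell import manip,cams
def shot(n):
    s=manip.state();c=cams.capture("wrist");np.savez(f"pics/{n}.npz",T=campose(c,s),**c);cv2.imwrite(f"pics/{n}.png",c["image"])
manip.move_pose((.596,-.178,.15),down(np.radians(-100)));manip.dwell(.3);shot("r1")
manip.move_pose((.596,-.178,.15),down(np.radians(80)));manip.dwell(.3);shot("r2")
manip.move_pose((.51,.147,.25),down(np.radians(90)));manip.dwell(.3);shot("p1")
manip.move_pose((.51,.147,.25),down(np.radians(-90)));manip.dwell(.3);shot("p2")
print(manip.state()["clock"])
ims=[cv2.imread(f"pics/{n}.png") for n in("r1","r2","p1","p2")]
cv2.imwrite("pics/c.png",cv2.resize(np.vstack([np.hstack(ims[:2]),np.hstack(ims[2:])]),(800,500),interpolation=3))
E
```

```text
10.075
```

View pics/c.png

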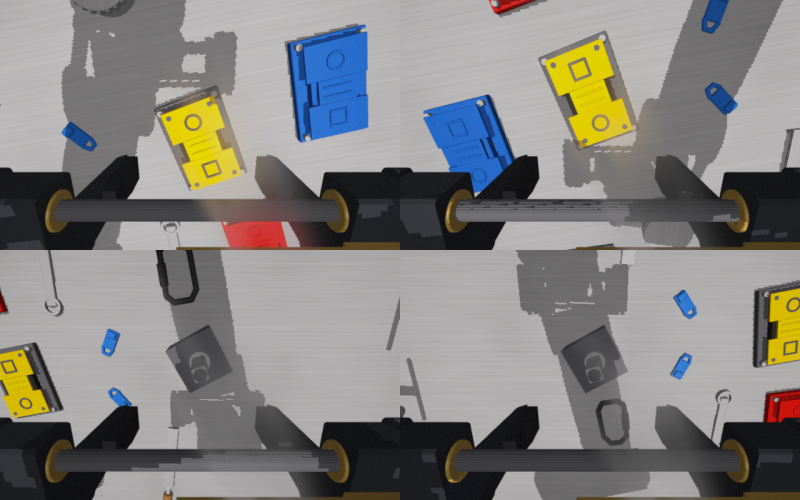

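The montage shows r1 with the round ring at (200,115) and the square at (211,169), r2 with the ring at (600,122), and p1/p2 with the punch in its stand. I'll measure these properly.

```bash
python3 - <<'E'
from h import *
from cell import manip
def rings(n,c,T):
    K=c["intrinsics"];im=c["image"];hsv=cv2.cvtColor(im,cv2.COLOR_BGR2HSV)
    m=cv2.inRange(hsv,(20,110,60),(36,255,255))
    n_,lab,st,_=cv2.connectedComponentsWithStats(m)
    cs,h=cv2.findContours(m,cv2.RETR_CCOMP,cv2.CHAIN_APPROX_NONE)
    i=[j for j in range(len(cs)) if cv2.contourArea(cs[j])>15]
    for j in i:
        P=ray(K,T,cs[j].reshape(-1,2),.0265); xy=(P[:,:2]*1e4).astype(np.float32)
        (cc,wh,ang)=cv2.minAreaRect(xy); 
        if 10<max(wh)/10<30: print(n,h[0][j][3],cs[j].reshape(-1,2).mean(0).round(1),"ctr",np.round(np.array(cc)/1e4,4),"wh mm",np.round(np.array(wh)/10,1))
for n in("r1","r2"):
    c=dict(np.load(f"pics/{n}.npz"));rings(n,c,c["T"])
    W=cloud(c,c["T"]);hsv=cv2.cvtColor(c["image"],cv2.COLOR_BGR2HSV);m=cv2.inRange(hsv,(20,110,60),(36,255,255));print("plate z",np.nanmedian(W[m>0][:,2]))
for n in("a_top","a_scene"):
    c=dict(np.load(f"pics/{n}.npz"));rings(n,c,campose(c))
for n in("p1","p2"):
    c=dict(np.load(f"pics/{n}.npz"));T=c["T"];W=cloud(c,T);K=c["intrinsics"]
    for lo,hi in((.056,.063),(.063,.069),(.07,.132),(.133,.138),(.138,.145)):
        mm=((W[...,2]>lo)&(W[...,2]<hi)&(np.hypot(W[...,0]-.51,W[...,1]-.147)<.06)).astype(np.uint8)
        if mm.sum()<10: print(n,lo,mm.sum());continue
        k=max(cv2.findContours(mm,0,1)[0],key=cv2.contourArea).reshape(-1,2);z=np.nanmedian(W[mm>0][:,2]);P=ray(K,T,k,z)
        cc,wh,ang=cv2.minAreaRect((P[:,:2]*1e4).astype(np.float32))
        print(n,lo,mm.sum(),round(z,4),k.mean(0),np.round(np.array(cc)/1e4,4),np.round(np.array(wh)/10,1),round(ang,1))
a=[cv2.resize(cv2.imread(f"pics/{n}.png")[100:260,x:x+160],None,fx=2.5,fy=2.5,interpolation=2) for n,x in(("r1",230),("r2",210))]
b=[cv2.resize(cv2.imread(f"pics/{n}.png")[120:240,x:x+160],(400,300),interpolation=2) for n,x in(("p1",240),("p2",240))]
x=np.vstack([np.hstack(a)[:300],np.hstack(b)]);cv2.imwrite("pics/d.png",np.clip(x*1.5,0,255).astype(np.uint8))
E
```

```text
r1 -1 [316.3 397.5] ctr [ 0.3937 -0.145 ] wh mm [21.7  3.7]
r1 27 [562.3 393.1] ctr [ 0.3572 -0.3838] wh mm [10.3  4.2]
r1 131 [537.7 315.2] ctr [ 0.4518 -0.3582] wh mm [10.9  6. ]
r1 228 [ 90.9 362.5] ctr [0.4722 0.0588] wh mm [ 5.6 11.3]
r1 -1 [338.4 270.1] ctr [ 0.5273 -0.1884] wh mm [17.  17.5]
r1 -1 [308.8 195.7] ctr [ 0.5977 -0.1753] wh mm [16.2 15.9]
r1 329 [338.4 270.1] ctr [ 0.5272 -0.1884] wh mm [24.3 23.9]
r1 329 [308.4 195.7] ctr [ 0.5975 -0.1747] wh mm [23.3 22.8]
plate z 0.02447739200118132
r2 -1 [320.4 196.3] ctr [ 0.5963 -0.175 ] wh mm [17.  16.3]
r2 -1 [287.  110.6] ctr [ 0.5261 -0.1883] wh mm [17.  17.4]
r2 357 [320.1 196.4] ctr [ 0.5965 -0.1753] wh mm [22.7 22.7]
r2 357 [287.2 110.6] ctr [ 0.5261 -0.1882] wh mm [23.7 23.7]
plate z 0.024530400690224163
a_top -1 [407.1 243.5] ctr [ 0.527  -0.1892] wh mm [17.2 17.3]
a_top 1 [407.2 243.3] ctr [ 0.527  -0.1892] wh mm [26.2 26. ]
a_top 1 [400.7 209.6] ctr [ 0.5927 -0.1783] wh mm [14.4 23.7]
p1 0.056 4985 0.0585 [318.82014388 176.19784173] [0.51   0.1485] [80.2 80. ] 28.3
p1 0.063 332 0.0645 [318.58333333 174.675     ] [0.5062 0.1486] [32.6 25.5] 87.8
p1 0.07 386 0.1056 [320.74747475 182.8989899 ] [0.5023 0.1507] [27.4 22.6] 73.4
p1 0.133 247 0.1343 [321.3362069  195.48275862] [0.5093 0.1487] [19.8 19.5] 18.4
p1 0.138 321 0.1394 [320.51612903 200.38709677] [0.5094 0.1488] [15.5 15.3] 89.9
p2 0.056 4949 0.0585 [311.4368231  176.40794224] [0.5097 0.1495] [80.2 80. ] 28.4
p2 0.063 319 0.0644 [311.19672131 174.7704918 ] [0.5137 0.149 ] [33.1 25.7] 83.7
p2 0.07 407 0.1052 [312.40776699 183.74757282] [0.5167 0.147 ] [27.6 23.9] 71.5
p2 0.133 249 0.1343 [310.17605634 198.77464789] [0.5101 0.1493] [19.6 19.6] 18.4
p2 0.138 317 0.1393 [310.6984127  200.53968254] [0.5101 0.1495] [15.5 16.1] 90.0
```

View pics/d.png

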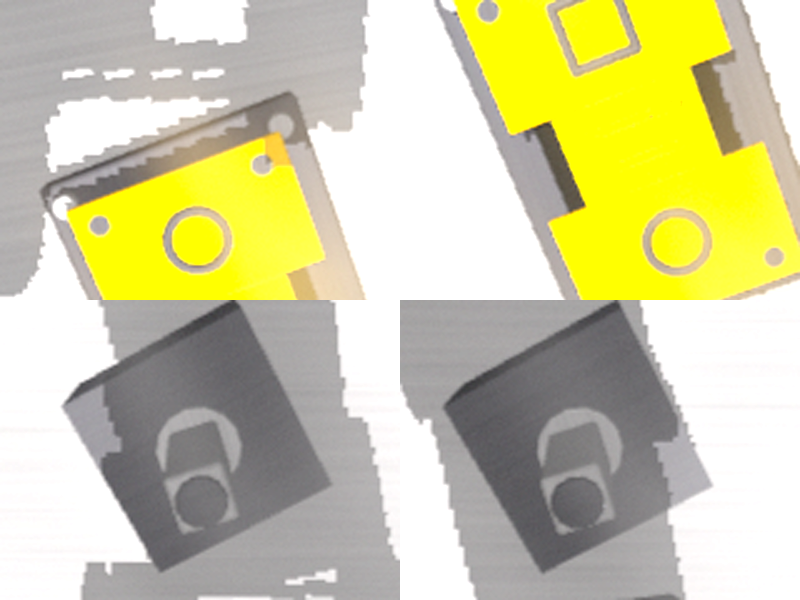

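Opposed wrist views average to hole and punch at (0.5098, 0.149), with the grip turned 18.4° and 19.6 mm wide. The ring is at (0.5969, -0.1752), 70.5 mm from the square. All sizes match the description. Now I'll grasp.

```bash
python3 - <<'E'
from h import *
from cell import manip,cams
P=np.array([.5098,.149]);a=np.radians(18.4)
manip.move_pose((*P,.2),down(a));manip.dwell(.2)
s=manip.state();print("pre",s["tool_pos"],s["contact_force"])
manip.move_linear((*P,.089),rate=.1)
manip.set_gripper(0.035);s=manip.state();print(s["gripper_width"],s["contact_force"])
manip.set_gripper(0.0,60);manip.dwell(.2);s=manip.state();print("grip",s["gripper_width"],s["contact_force"],s["tool_pos"])
manip.move_linear((*P,.089+.07),rate=.08);manip.dwell(.3);s=manip.state();print("lift",s["gripper_width"],s["contact_force"],s["moment"],s["tool_pos"],s["clock"])
for n in("scene","top","wrist"):
    s=manip.state();c=cams.capture(n);np.savez(f"pics/g_{n}.npz",T=campose(c,s),**c);cv2.imwrite(f"pics/g_{n}.png",c["image"])
c=cv2.imread("pics/g_scene.png")[100:240,340:480];w=cv2.imread("pics/g_wrist.png")[:,120:520]
cv2.imwrite("pics/e.png",np.hstack([cv2.resize(c,(400,400),interpolation=2),w]))
E
```

```text
pre [0.50987359 0.14899981 0.20011187] [-0.163388   -0.62090861  0.45485689]
0.03542180867665938 [-0.31491359  0.71929251 -0.42038346]
grip 0.019761502790537875 [ 0.19182003  0.70693332 -0.61766921] [0.50987736 0.14903439 0.08899937]
lift 0.019612094845561274 [ 0.2209438   0.29661555 -1.3306343 ] [-0.03910191 -0.15568086  0.01500936] [0.50950928 0.14893819 0.15850092] 15.9833
```

View pics/e.png

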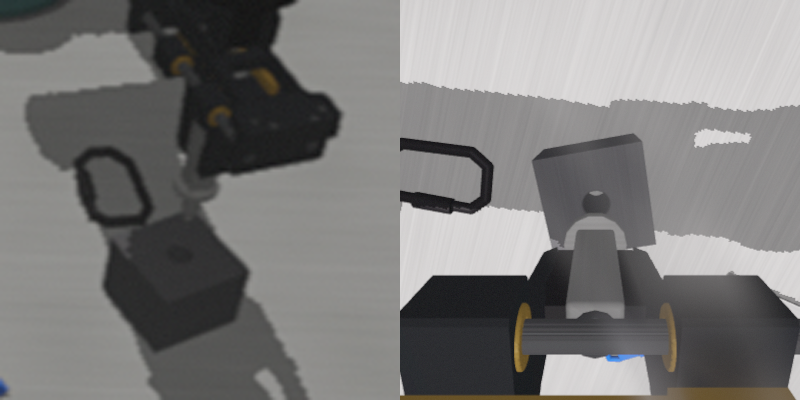

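The punch is held between the pads, with the flange at wrist pixel (316,230), and the hole at (316,203) is now empty. I'll check the tilt and pin reach.

```bash
python3 - <<'E'
from h import *
c=dict(np.load("pics/g_wrist.npz"));T=c["T"];K=c["intrinsics"];W=cloud(c,T)
# flange top predicted z = TCP z -.029+.006
z=.1585-.023
m=((np.abs(W[...,2]-(z-.0015))<.004)&(np.hypot(W[...,0]-.5095,W[...,1]-.149)<.03))
ys,xs=np.where(m);print("flange z",np.nanmedian(W[m][:,2]),m.sum(),xs.min(),xs.max(),ys.min())
th=np.linspace(0,2*np.pi,120)
im=c["image"].copy()
pt=proj(K,T,np.c_[.5095+.017*np.cos(th),.149+.017*np.sin(th),0*th+z]);print("pred top row",pt[:,1].min(),pt[:,0].min(),pt[:,0].max())
big=cv2.resize(im[150:300,220:420],None,fx=4,fy=4,interpolation=2)
for p in pt: cv2.circle(big,tuple(int(v) for v in (p-[220,150])*4+2),1,(0,0,255),-1)
cv2.imwrite("pics/f.png",big)
c=dict(np.load("pics/g_scene.npz"));T=c["T"];K=c["intrinsics"]
big=cv2.resize(c["image"][140:210,380:450],None,fx=8,fy=8,interpolation=2);big=np.clip(big*1.6,0,255).astype(np.uint8)
zs=.1585-.029-np.array([0,.025,.027,.036,.046])
for p in proj(K,T,np.c_[0*zs+.5095,0*zs+.149,zs]): cv2.circle(big,tuple(int(v) for v in (p-[380,140])*8+4),2,(0,0,255),-1)
cv2.imwrite("pics/f2.png",big)
E
```

```text
flange z 0.1341084166322537 1107 283 346 213
pred top row 215.69555265466218 283.5179831968984 347.73919900538607
```

View pics/f.png

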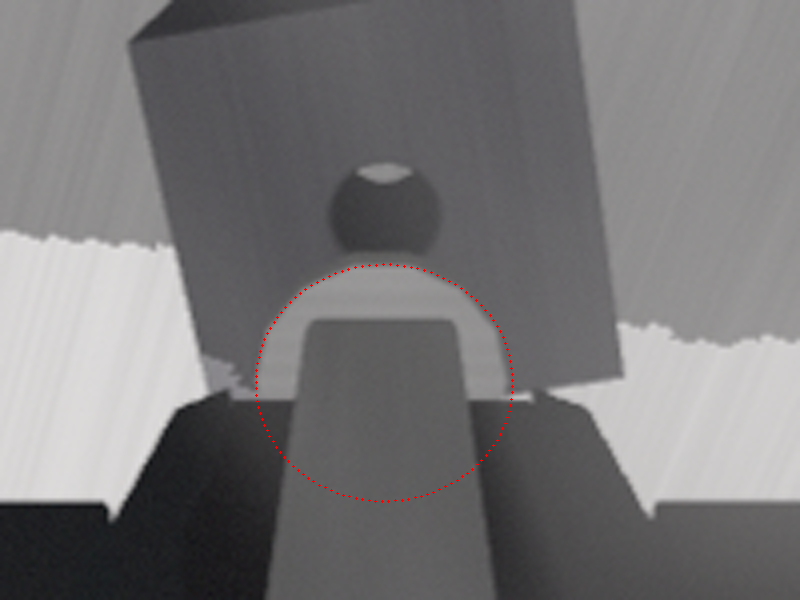

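View pics/f2.png

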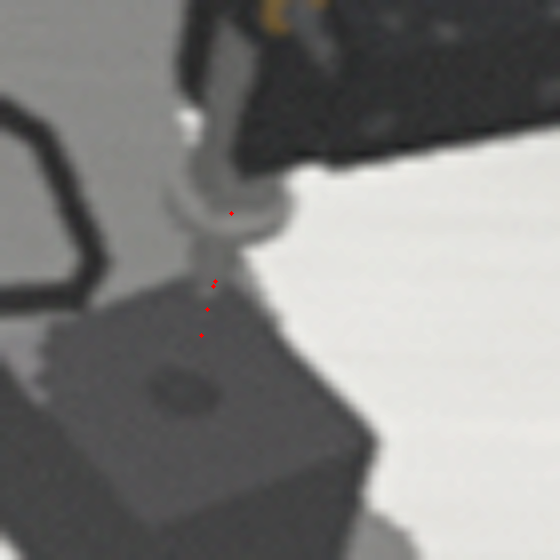

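The flange prediction matches the image (red circle), so the punch is upright and centred in the grip. The pin looks short. I'll carry it over the ring and press by feel.

```bash
cat > press.py <<'E'
from h import *
from cell import manip,cams
Q=np.array([.5969,-.1752])
def F(n=6,dt=.02):
    f=[]
    for _ in range(n): manip.dwell(dt);f.append(manip.state()["contact_force"])
    return np.mean(f,0)
manip.move_linear((.55,.0,.165),rate=.2)
manip.move_linear((*Q,.165),rate=.2)
manip.move_linear((*Q,.112),rate=.06);manip.dwell(.4)
b=F(15);s=manip.state();print("bias",b,s["tool_pos"],s["clock"],s["gripper_width"])
s=manip.state();c=cams.capture("wrist");np.savez("pics/q_wrist.npz",T=campose(c,s),**c);cv2.imwrite("pics/q_wrist.png",c["image"])
E
python3 press.py
```

```text
bias [-0.16671584  0.21422452 -1.88381856] [ 0.59689182 -0.17518902  0.1120079 ] 19.8 0.019414942085168772
```

View pics/q_wrist.png

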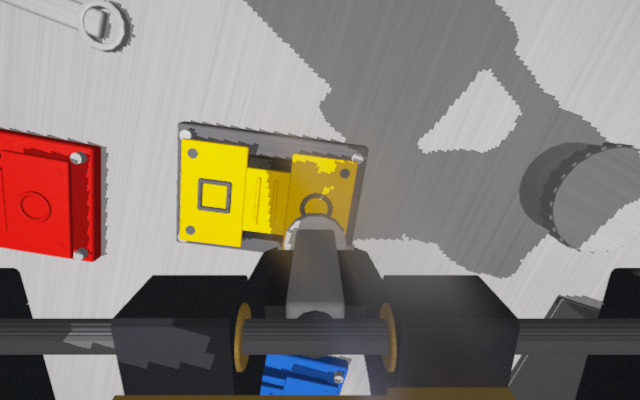

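The ring at (316,207) lines up with the flange at (316,232) below it, and the force bias of -1.9 N is the punch's weight. I'll press now.

```bash
cat > press2.py <<'E'
from h import *
from cell import manip
Q=np.array([.5969,-.1752]);b=np.array([-.17,.21,-1.88])
def F(n=4,dt=.015):
    f=[]
    for _ in range(n): manip.dwell(dt);f.append(manip.state()["contact_force"])
    return np.mean(f,0)-b
z=.106;manip.move_linear((*Q,z),rate=.03);print("chk",F(8))
z0=z;ok=False;log=[]
while z>.0785:
    z-=.0005;manip.move_linear((*Q,z),rate=.02);f=F(4);log.append((round(z,5),f[2].round(2)))
    if f[2]>1.5: f=F(6);
    if f[2]>1.5: ok=True;break
print(log[-4:],f,manip.state()["clock"])
if ok:
    for i in range(40):
        if f[2]>13.3: break
        z-=.0004 if f[2]<7 else .0002
        manip.move_linear((*Q,z),rate=.01);f=F(6);print(round(z,5),f.round(2))
    t0=manip.state()["clock"]
    while manip.state()["clock"]-t0<1.2:
        f=F(8)
        if f[2]<12.5: z-=.0001;manip.move_linear((*Q,z),rate=.01)
        elif f[2]>16.5: z+=.0001;manip.move_linear((*Q,z),rate=.01)
        print("hold",f.round(2),round(z,5))
    s=manip.state();print(s["tool_pos"],s["gripper_width"],s["clock"])
    manip.move_linear((*Q,z+.042),rate=.05);manip.dwell(.2);s=manip.state();print("up",F(8),s["tool_pos"],s["clock"])
E
python3 press2.py
```

```text
chk [ 0.24120725 -0.34896531  0.06747356]
[(0.0885, np.float64(-0.03)), (0.088, np.float64(0.01)), (0.0875, np.float64(1.62)), (0.087, np.float64(4.09))] [ 0.0164643  -0.0183322   4.54401119] 32.5667
0.0866 [-0.63  0.01  6.3 ]
0.0862 [-1.22 -0.19  8.45]
0.086 [-1.4  -0.08  8.91]
0.0858 [-2.23  0.25  9.6 ]
0.0856 [-2.01  0.36 10.45]
0.0854 [-1.85  0.47 10.8 ]
0.0852 [-2.23  0.5  11.39]
0.085 [-2.32  1.08 11.67]
0.0848 [-2.61  0.53 12.36]
0.0846 [-2.45  0.85 13.03]
0.0844 [-2.35  0.91 13.44]
hold [-2.51  0.96 13.46] 0.0844
hold [-2.63  0.88 13.45] 0.0844
hold [-2.54  0.92 13.25] 0.0844
hold [-2.59  1.06 13.35] 0.0844
hold [-2.42  0.72 13.42] 0.0844
hold [-2.37  0.56 13.51] 0.0844
hold [-2.51  0.79 13.31] 0.0844
hold [-2.39  1.02 13.23] 0.0844
hold [-2.59  0.94 13.68] 0.0844
[ 0.59771155 -0.17535581  0.08626527] 0.019505678827741655 37.6167
up [ 0.1184852  -0.30836354 -0.28245388] [ 0.59660399 -0.17511195  0.1259236 ] 38.8083
```

The press held at about 13.4 N for over a second, then I lifted 40 mm. Next I'll check the plate's position and whether the punch tilted or slipped in the grip.

```bash
python3 - <<'E'
from h import *
from cell import manip,cams
s=manip.state();c=cams.capture("wrist");T=campose(c,s);K=c["intrinsics"];cv2.imwrite("pics/u_wrist.png",c["image"])
t=s["tool_pos"];print(t,s["clock"]);th=np.linspace(0,2*np.pi,120)
pt=proj(K,T,np.c_[t[0]+.017*np.cos(th),t[1]+.017*np.sin(th),0*th+t[2]-.023])
big=cv2.resize(c["image"][130:280,220:420],None,fx=4,fy=4,interpolation=2)
for p in pt: cv2.circle(big,tuple(int(v) for v in (p-[220,130])*4+2),1,(0,0,255),-1)
cv2.imwrite("pics/u.png",big)
W=cloud(c,T);m=((np.abs(W[...,2]-(t[2]-.0245))<.004)&(np.hypot(W[...,0]-t[0],W[...,1]-t[1])<.03))
ys,xs=np.where(m);A=np.c_[W[m][:,:2]-t[:2],np.ones(m.sum())];print("flange z-tcp",np.nanmedian(W[m][:,2])-t[2],"slope",np.linalg.lstsq(A,W[m][:,2],rcond=None)[0][:2],m.sum())
g=dict(np.load("pics/g_wrist.npz"));W=cloud(g,g["T"]);t=g["T"][:3,3]*0+[.50951,.14894,.1585]
m=((np.abs(W[...,2]-(t[2]-.0245))<.004)&(np.hypot(W[...,0]-t[0],W[...,1]-t[1])<.03))
A=np.c_[W[m][:,:2]-t[:2],np.ones(m.sum())];print("before",np.nanmedian(W[m][:,2])-t[2],np.linalg.lstsq(A,W[m][:,2],rcond=None)[0][:2])
c=cams.capture("top");cv2.imwrite("pics/u_top.png",c["image"])
E
```

```text
[ 0.59673526 -0.17514547  0.12611848] 38.9417
flange z-tcp -0.024607371256130245 slope [ 0.01180361 -0.03022194] 1091
before -0.0243915833677463 [ 0.01311949 -0.04014149]
```

View pics/u.png

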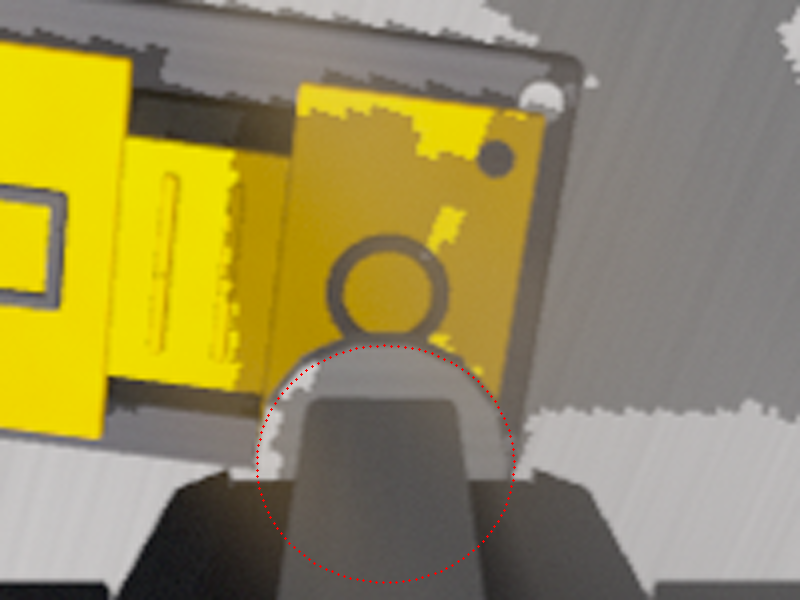

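The plate hasn't visibly moved. The flange sits about 1 mm towards image-up, which is roughly 0.02 rad of tilt, so I'll offset the insertion by 1 mm and return the punch while watching the force.

```bash
cat > ret.py <<'E'
from h import *
from cell import manip,cams
a=np.radians(18.4);P=np.array([.5098,.149])+.001*np.array([np.sin(a),-np.cos(a)]);b=np.array([-.17,.21,-1.88])
def F(n=4,dt=.015):
    f=[]
    for _ in range(n): manip.dwell(dt);f.append(manip.state()["contact_force"])
    return np.mean(f,0)-b
manip.move_linear((.5969,-.1752,.165),rate=.1)
manip.move_linear((.55,0,.165),rate=.2);manip.move_linear((*P,.165),rate=.2);manip.dwell(.2);print(manip.state()["clock"],F())
for z in(.135,.125,.115,.108,.102,.097,.094,.092,.091,.0903,.0896,.089):
    manip.move_linear((*P,z),rate=.06 if z>.12 else .03);f=F();print(z,f.round(2),manip.state()["tool_pos"].round(4))
    if np.linalg.norm(f)>6: print("stop");break
print(manip.state()["clock"])
c=cams.capture("scene");cv2.imwrite("pics/v.png",cv2.resize(c["image"][130:240,350:470],None,fx=5,fy=5,interpolation=2))
E
python3 ret.py
```

```text
41.75 [ 0.08192585 -0.11348058  0.15651982]
0.135 [ 0.29 -0.27 -0.04] [0.5104 0.1482 0.1352]
0.125 [ 0.25 -0.2   0.38] [0.5099 0.148  0.1247]
0.115 [ 0.38 -0.8   0.51] [0.5101 0.148  0.1149]
0.108 [-0.05 -0.45 -0.14] [0.5101 0.148  0.1079]
0.102 [ 0.39 -0.02 -0.35] [0.51   0.148  0.1019]
0.097 [-0.02 -0.39  0.53] [0.51   0.148  0.0969]
0.094 [ 0.54 -0.24  0.07] [0.51   0.148  0.0939]
0.092 [-0.31 -0.56  0.13] [0.5101 0.1481 0.0919]
0.091 [ 0.06  0.02 -0.11] [0.5101 0.1481 0.091 ]
0.0903 [ 0.3  -0.04 -0.13] [0.5101 0.148  0.0903]
0.0896 [ 0.01 -0.03  0.03] [0.5101 0.148  0.0896]
0.089 [ 0.31 -0.49  0.14] [0.5101 0.148  0.089 ]
46.6167
```

View pics/v.png

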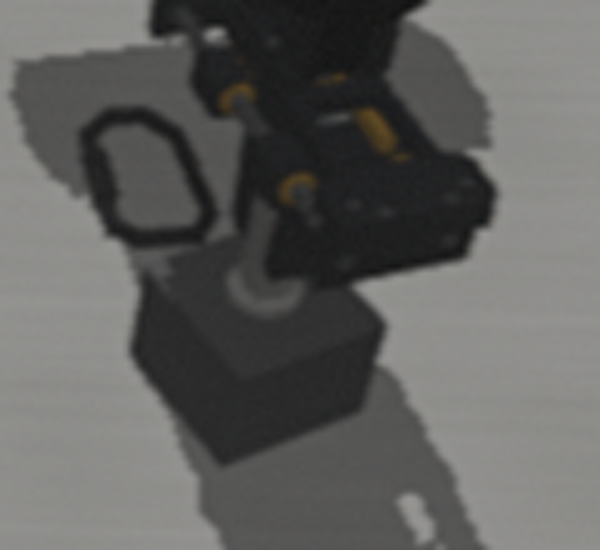

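The shoulder sits just over the stand's top with the punch in the hole. I'll go down until I feel contact, then release and retreat.

```bash
cat > rel.py <<'E'
from h import *
from cell import manip,cams
a=np.radians(18.4);P=np.array([.5098,.149])+.001*np.array([np.sin(a),-np.cos(a)]);b=np.array([-.17,.21,-1.88])
def F(n=4,dt=.015):
    f=[]
    for _ in range(n): manip.dwell(dt);f.append(manip.state()["contact_force"])
    return np.mean(f,0)-b
z=.089
while z>.0855:
    z-=.0003;manip.move_linear((*P,z),rate=.02);f=F()
    if f[2]>2: break
print(z,f.round(2),manip.state()["clock"])
manip.set_gripper(.04);manip.set_gripper(.085);manip.dwell(.2)
manip.move_linear((*P,.2),rate=.12)
manip.move_pose((.51,.149,.25),down(np.radians(90)));manip.dwell(.2)
s=manip.state();c=cams.capture("wrist");np.savez("pics/z_wrist.npz",T=campose(c,s),**c)
print(s["contact_force"],s["clock"])
c2=cams.capture("top");cv2.imwrite("pics/z_top.png",c2["image"])
T=campose(c,s);W=cloud(c,T);K=c["intrinsics"];x=c["image"][110:260,230:430];cv2.imwrite("pics/z.png",cv2.resize(x,None,fx=4,fy=4,interpolation=2))
for lo,hi in((.056,.0615),(.0625,.069),(.133,.138),(.138,.145)):
    mm=((W[...,2]>lo)&(W[...,2]<hi)&(np.hypot(W[...,0]-.51,W[...,1]-.147)<.06)).astype(np.uint8)
    k=max(cv2.findContours(mm,0,1)[0],key=cv2.contourArea).reshape(-1,2);z=np.nanmedian(W[mm>0][:,2]);p=ray(K,T,k,z)
    cc,wh,ang=cv2.minAreaRect((p[:,:2]*1e4).astype(np.float32));print(lo,round(z,4),np.round(np.array(cc)/1e4,4),np.round(np.array(wh)/10,1),ang)
E
python3 rel.py
```

```text
0.0887 [-0.66 -0.46  3.6 ] 46.9833
[ 0.05223614 -0.374835    0.30201643] 50.875
0.056 0.0585 [0.51   0.1485] [80.3 80. ] 28.3082218170166
0.0625 0.0645 [0.5059 0.1477] [33.3 25.5] 87.83692932128906
0.133 0.1343 [0.5093 0.1476] [19.9 19.6] 18.09343719482422
0.138 0.1393 [0.5094 0.1476] [15.7 15.6] 44.09735107421875
```

View pics/z.png

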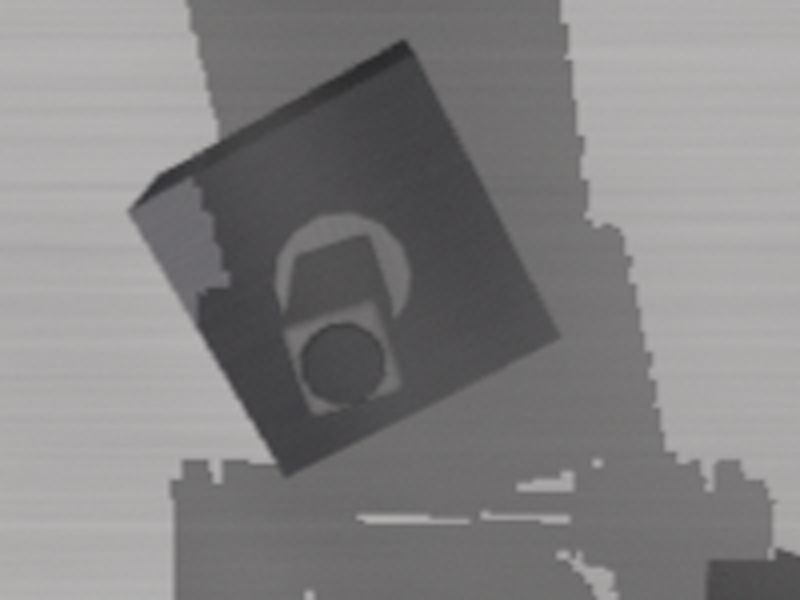

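View pics/z_top.png

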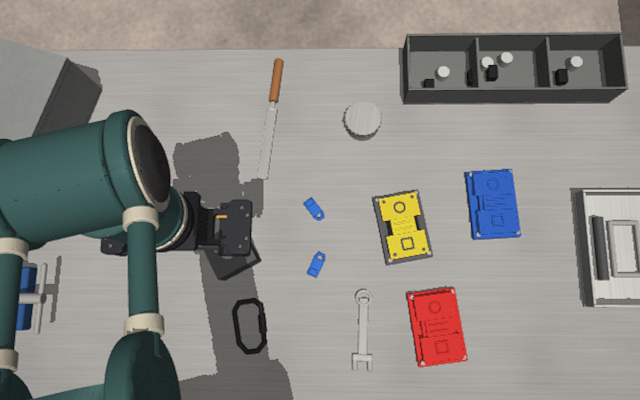

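The punch stands home: shoulder and top read the same heights as at the start, and its axis is about 1 mm off the hole's. The plate at (403,227) and all bystanders are at their starting pixels. I'll hand in.

```bash
python3 -c "
from cell import order;print(order.close_job())"
```

```text
the job is handed in; nothing more can be done
None
```

I pressed the punch in the round ring on the yellow plate, put it back in its stand, and handed the job in at about 51 s. No verdict is reported.

- **Press:** the wrist force held steady at 13.2–13.7 N for a little over a second, slightly under the 15 N asked but inside the judged 10–20 N. The highest averaged reading was about 13.7 N. The arm gave about 0.8 mm sideways during the press.
- **Lift:** I lifted it 40 mm straight up. The wrist picture afterwards showed the plate with no visible shift.
- **Tilt:** the press tilted the punch about 0.02 rad and pushed it up about half a millimetre in the grip. I offset the insertion by 1 mm to allow for it, and the punch went into the hole with no contact force.
- **Final checks:** the shoulder and top of the punch read the same heights as at the start, it is upright, and its axis is about 1 mm from the hole's. The plate and bystanders look unmoved in the last top view, and the gripper is open and clear.
- **Disagreement:** the top camera read about 3 mm off the wrist camera sideways (y). I used the average of opposed wrist views, and the fits in the ring and the stand bore that out.

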